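# Shut down the deep fryer and put its lid on

## Robot

A 6-joint arm with a two-finger parallel gripper is mounted at the origin on a cart in front of the work surface, level with it; the furniture and walls round the work are solid. World frame = base frame: x ahead of the robot, y to its left, z up, the work surface at z = 0. Lengths are in mm, angles in rad, forces in N, time in s.
With the tool pointing down it reaches from about 275 to 750 mm from the base axis. Payload 10.2 kg.
Tool frame: the origin (TCP) lies between the finger pads; the fingertips stand 19 mm ahead of it and the grasp point (between the pads) is the TCP; z points along the fingers, y is the line along which they close (so a half turn about z gives the same grasp; the last joint's range is limited). The gripper opens to 85 mm and grips with 20 to 120 N. Pads are 22 mm wide; open, the fingers measure 114 mm over their backs; the gripper's body (76 mm by 85 mm) begins 54 mm behind the grasp point. The pads swing forward as they close: fully open they stand 13 mm farther back than shut.
Start: joints at [-1.451, 0.313, 1.498, -0, 1.331, -0.223], TCP at [176.453, -494.465, 250.294] pointing down, gripper open.
Joint ranges: [-2.94, 2.94], [-0.97, 2.17], [0.19, 2.56], [-1.23, 4.37], [0.02, 3.11], [-2.88, 2.88]. Speed limits (rad/s): [2.39, 2.39, 3.01, 3.14, 3.14, 3.14].

## Interface

Orientations are given as a unit quaternion [w, x, y, z].
In Python, from rig import sense, capture, finish_job gives the robot as it stands. The module is installed in compiled form; this text tells all that it offers.
- The arm moves only by the tool move_arm, never from a script. Its argument "moves" is a list of rows, each an object with "turn": the turn, a rotation vector about the tool's x, y, z in rad, a list of three; "translation": the shift along the tool's x, y, z in mm, a list of three; "hand": the opening, from 0 (shut) to 1 (fully open). In form: [{"turn": [wx, wy, wz], "translation": [x, y, z], "hand": hand}, ...]. A call has 1 to 10 rows; each row shifts and turns the commanded pose from where the row before left it, along the tool's axes as they then stand; what a row does not reach is not made up. A row lasts 1/12 s, in which the tool goes at most 41.7 mm and 7.16 degrees, less where a joint would pass 70% of its speed; a pose out of reach is approached as far as the arm can. A call with a gripper value outside its range is refused whole. The fingers move at their own pace and stop on an object; "grip_force" is the grip in N (left out, the last holds). Time passes only in rows, so rows that do not move let the fingers close. It gives the time, the measured TCP pose, the force, the opening and the grip force at its end, in the units of the state.
- sense(): the state, without advancing time (a new reading comes with each control period).
- capture(name): name is "side" or "top" or "wrist"; returns a dict with "image" (420x560x3 uint8, blue, green, red), "z_map" (420x560 float32, mm along the optical axis (not along the pixel's ray), 0 where there is no reading), "vertical_fov" (degrees; the focal length in pixels is half the picture's height over the tangent of half this angle, whatever the lens; pixels are square), "cx", "cy" (the principal point, pixels), "R" (3x3) and "t" (3): a world point X has camera coordinates R X + t; the wrist camera has in their place "T_tool_cam" (4x4, takes a point from camera to tool coordinates, whose origin is the TCP and whose axes are the flange's). Camera axes: x right, y down, z forward; pixel columns grow to the right and rows downward; lengths in mm; the calibration is good to about 2 mm. A picture is of the moment at which its call begins: read the wrist's pose just before it.
- finish_job(): hands the job in; it is judged then, once.
The state is a dict: "time_s": time; "joints": joint angles; "dq": joint speeds; "tau": joint torques, N m; "eef_pos": TCP position; "ee_rot": TCP orientation; "force": force on the tool from outside, world axes, zero at the start; "wrist_torque": the same for the moment, N m; "grip_width": opening from 0.0 (shut) to 1.0 (fully open); "grip_force": force on a finger pad.
Only numpy, scipy, OpenCV 4.12 (cv2) and the standard library are available. Lean on these libraries where they do the work, as an engineer would, in place of code of your own. Each camera call takes 0.05 s, during which the arm holds its last target. There are 200 camera calls.

## Task

The little deep fryer is finished with: turn its thermostat knob anticlockwise all the way to its off stop, and only then put the lid on, because the fryer must never be covered while its heater is on. Set the lid down, without dropping it, so that it lies flat and square, fully home inside the fryer's raised rim; then let go, and leave everything else on the worktop standing where it is.

Things in the scene. Friction and masses are not known exactly. Their poses are not given: they have to be found in the camera images.
- fryer: Compact steel deep fryer, open on top, firm on the worktop, front to the robot, turned up to 12 degrees. Origin at worktop height under the middle of its well; x from front to back, y to its left. Tank 220 (x) by 230 (y) mm, rim 160 mm high; black control head behind it, x = 112 to 207 mm, 216 mm wide, up to 208 mm high, its face sloping 28 degrees from level, looking up towards the robot.
- seat (a point): Middle of the lid's seat, axes as the fryer's: a pocket 169 (x) by 189 (y) mm in the fryer's top with a flat ledge 12 mm wide all round, 150 mm above the worktop. The lip round it rises 10 mm above the ledge; its top 4 mm are bevelled outward at 45 degrees. Inside the ledge is the open well, 145 by 165 mm.
- lid: Loose flat steel lid, 164 (its x) by 184 (its y) mm, 8 mm thick, raised panel to 12 mm, about 0.34 kg; starts right side up on the chopping board, turned up to about 40 degrees. Origin: middle of its underside. It fits the seat with 2.5 mm to spare on each side, its x along the fryer's x, either way round; home, its origin lies on seat.
- lid_handle (a point): Middle of the lid's black bar handle, 41 mm above the lid's underside, axes as the lid's. The bar runs along the lid's y, 112 mm long, 14 mm wide and 14 mm high (34 to 48 mm above the underside), on two posts 92 mm apart, free beneath between them (22 mm to the lid).
- knob (a joint): Angle of the thermostat knob in rad: 0 at the off stop, growing clockwise as seen from in front of the panel, to 4.71 at full heat; turn it anticlockwise to switch off. It starts between 1.3 and 2.7, turns with light friction (0.06 N m) and stays where it is left.
- knob_grip (a point): Point to grip the knob, on its axis, 20 mm out of the sloping panel. z: the axis, out of the panel, leaning 28 degrees from vertical to the robot. x: along the grip bar to its white pointer end; turns with the knob, straight up the slope at off. Skirt 49 mm across to 8.5 mm out; bar 46 long, 12 wide, 8.5 to 30.5 mm out. Clear face: 55 mm down, 45 up the slope, 80 to the sides.
- board: Wooden chopping board lying on the flat glass hob to the left (hob 6 mm above the worktop), 230 (x) by 340 (y) by 21 mm, it does not shift; origin under its middle. The lid lies on its right half.
- salt_shaker: Glass salt shaker 44 mm across, 90 mm tall, standing at the front between the fryer and the board; origin under its middle. Bystander.
- pepper_mill: Turned wooden pepper mill 58 mm across, 170 mm tall, standing behind the board; origin under its middle. Bystander.
- mug: Patterned mug 82 mm across, 91 mm tall, with a handle, in front of the microwave; origin under its middle. Bystander.
- tin: Food tin 76 mm across, 58 mm tall, in front of the microwave; origin under its middle. Bystander.
- spice_jar: Spice jar with a dark cap, 41 mm across, 105 mm tall, standing behind the board; origin under its middle. Bystander.
- oil_bottle: Tall oil bottle 58 mm across, 282 mm tall, standing behind the fryer; origin under its middle. Bystander.

How it is judged (in metres and radians):
On the way, in this order (a step that is already met when the one before it is completed fails the run):
1. The thermostat knob is turned to its off stop, with the lid not yet on (value of joint knob below 0.1 rad), for 0.2 s.
2. The lid lies home in its seat (z of lid in the frame of seat between -0.003 and 0.003 m and horizontal distance between lid and seat below 0.005 m and angle between the x axis of lid and the x axis of seat, either way round below 0.06 rad and angle between lid's own z axis and vertical below 0.02 rad), for 0.2 s.
At the end, for the whole second after the job is handed in: The knob stands within 0.1 rad of its off stop; the lid lies at rest on the ledge in the fryer's rim: its origin within 3 mm in height and 5 mm sideways of the seat, square to it within 0.06 rad (either way round), level within 0.02 rad, and released (all of step 2 and value of joint knob below 0.1 rad and linear speed of lid below 0.02 m/s); the robot touches nothing.
It fails at once if The lid touches the fryer while the thermostat is still on (more than 0.2 rad from the stop) (contact force between lid and fryer above 0.5 N and value of joint knob above 0.2 rad).
It fails at once if The lid is dropped (falls free by more than about 2 cm) (contact force between the fingers and lid below 0.1 N and linear speed of lid above 0.65 m/s).
It fails at once if A bystander is pushed more than 3 cm or tipped over (distance of any of salt_shaker, pepper_mill, mug, tin, spice_jar, oil_bottle from where it was at the start of the episode above 0.03 m or angle between any of salt_shaker, pepper_mill, mug, tin, spice_jar, oil_bottle's own z axis and vertical above 0.4 rad).
It also fails if it takes over 64 s, if anything falls off the work surface, if the arm or the gripper's body presses on something with over 40 N, if the wrist force passes 120 N, or if a joint passes its speed limit or range.

## Working session

There is one attempt and no reset: what is moved stays moved. The work goes in short steps, Python scripts to look and compute and a tool call to move; the robot and the scene stay as the last step left them, time stands still between calls to the robot, and variables do not carry over. Pictures are saved under pics/ and viewed, at most 10 in all, crops included, and the job is handed in when it is done.

Besides the shell and the picture viewer there is one more tool, called after "Emit:" by a JSON object that holds its "api" and its "payload", one argument or row to a line. move_arm: Moves the arm, as the interface text tells. Its arguments: {"type":"object","properties":{"moves":{"type":"array","items":{"type":"object","properties":{"turn":{"type":"array","items":{"type":"number"}},"translation":{"type":"array","items":{"type":"number"}},"hand":{"type":"number"}}}},"grip_force":{"type":"number"}},"required":["moves"]}

```bash
mkdir -p pics; cat > h.py <<'E'
import numpy as np, cv2
from rig import sense, capture, finish_job
from scipy.spatial.transform import Rotation as Rn
def rot(q): return Rn.from_quat([q[1],q[2],q[3],q[0]])
def cam(name):
    s=sense(); c=capture(name)
    f=c["image"].shape[0]/2/np.tan(np.radians(c["vertical_fov"])/2)
    if name=="wrist":
        T=np.array(c["T_tool_cam"]); Rw=rot(s["ee_rot"]).as_matrix()
        A=Rw@T[:3,:3]; o=Rw@T[:3,3]+np.array(s["eef_pos"])
    else:
        R=np.array(c["R"]); A=R.T; o=-R.T@np.array(c["t"])
    c.update(f=f,A=A,o=o); return c
def cloud(c):
    z=c["z_map"]; v,u=np.mgrid[:z.shape[0],:z.shape[1]]
    p=np.stack([(u-c["cx"])/c["f"]*z,(v-c["cy"])/c["f"]*z,z],-1)
    P=p@c["A"].T+c["o"]; P[z<=0]=np.nan; return P
def ray(c,uv,h):
    d=c["A"]@np.array([(uv[0]-c["cx"])/c["f"],(uv[1]-c["cy"])/c["f"],1.]); return c["o"]+d*(h-c["o"][2])/d[2]
def proj(c,X):
    p=c["A"].T@(np.array(X)-c["o"]); return p[:2]/p[2]*c["f"]+[c["cx"],c["cy"]]
E
python3 - <<'E'
from h import *
import pickle
s=sense();print(s)
for n in("side","top","wrist"):
    c=cam(n);cv2.imwrite(f"pics/{n}0.png",c["image"]);pickle.dump(c,open(n+"0.pkl","wb"));print(n,c["o"],c["A"][:,2],c["f"],c.get("T_tool_cam"))
E
```

```text
{'time_s': 0.0, 'joints': array([-1.45137321e+00,  3.13421301e-01,  1.49847778e+00,  1.13112698e-05,
        1.33097996e+00, -2.23412778e-01]), 'dq': array([ 0.00136641,  0.00092002,  0.00085175, -0.0006259 , -0.00014765,
        0.00010561]), 'tau': array([-6.53936877e-04, -4.12263465e+01, -2.59744692e+01, -1.91363843e-04,
        4.19836171e-03,  1.53812050e-05]), 'eef_pos': array([ 176.43857841, -494.20491431,  249.73442122]), 'ee_rot': array([-6.42039517e-04,  9.85343910e-01,  1.70578324e-01,  3.89131991e-05]), 'force': array([ 0.24262534, -0.32262368, -0.0039422 ]), 'wrist_torque': array([-0.01207345,  0.01843843,  0.02635101]), 'grip_force': 0.0, 'grip_width': 1.001036441234238}
side [ 408.43853929  999.15231325 1074.14034167] [ 0.12661849 -0.72860545 -0.67312841] 455.90757951278533 None
top [-596.81130651  -15.7186448  1621.81619153] [ 0.62058485  0.00380544 -0.78413007] 530.0815101087193 None
wrist [ 252.41509915 -466.94635231  373.06154926] [-0.29442416 -0.10268496 -0.95014221] 310.2940597134299 [[-1.34749650e-03 -9.50069872e-01 -3.12034328e-01  8.07695803e+01]
 [ 9.99998701e-01 -1.00441000e-03 -1.26023015e-03 -3.07732716e-01]
 [ 8.83896298e-04 -3.12035621e-01  9.50069992e-01 -1.23207724e+02]
 [ 0.00000000e+00  0.00000000e+00  0.00000000e+00  1.00000000e+00]]
```

View pics/top0.png

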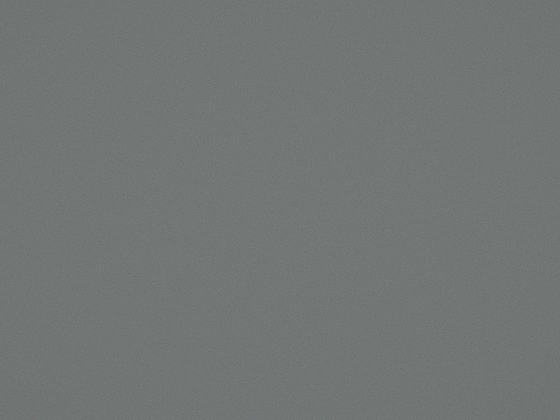

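View pics/side0.png

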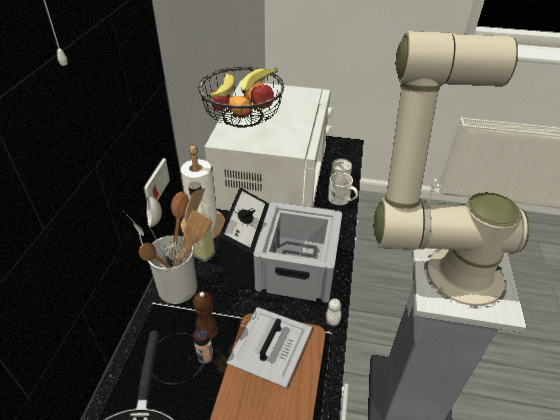

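The top view is blank grey and shows nothing. The side view shows the lid at about (270,347) with its handle at (270,338), the fryer opening at (300,238), the knob at (247,216), and the salt shaker at (334,312). I'll check the depth maps next.

```bash
python3 - <<'E'
from h import *
import pickle
t=pickle.load(open("top0.pkl","rb"));z=t["z_map"];print("top z",z.min(),z.max(),(z>0).mean())
c=pickle.load(open("side0.pkl","rb"));P=cloud(c)
print("side z ok",(c["z_map"]>0).mean())
for uv in [(270,338),(250,350),(300,265),(262,212),(335,214),(260,262),(325,267),(300,350),(247,214),(236,220),(334,305),(280,320),(237,235),(330,180)]:
    print(uv,P[uv[1],uv[0]].round(1),c["image"][uv[1],uv[0]])
im=cv2.resize(c["image"][180:400,200:370],None,fx=3.5,fy=2.7,interpolation=cv2.INTER_CUBIC) 
im=cv2.resize(c["image"][185:385,190:360],None,fx=3,fy=3,interpolation=cv2.INTER_CUBIC);cv2.imwrite("pics/side_crop.png",im)
E
```

```text
top z 0.0 0.0 0.0
side z ok 0.9858503401360544
(270, 338) [532.1 377.7  75.2] [36 36 34]
(250, 350) [579.8 397.9  37.4] [188 191 192]
(300, 265) [487.6 192.2 152.9] [106 111 110]
(262, 212) [628.2  19.  165.1] [59 61 63]
(335, 214) [414.3 -19.7 160.9] [182 187 186]
(260, 262) [597.7 189.4 137.7] [103 104 104]
(325, 267) [421.1 191.3 158.7] [128 130 131]
(300, 350) [455.1 373.2  36.6] [187 194 192]
(247, 214) [655.2  90.2 216. ] [22 20 21]
(236, 220) [684.7 101.6 198.1] [179 192 195]
(334, 305) [384.4 254.8  86.5] [208 223 226]
(280, 320) [517.1 320.7  75.5] [56 57 57]
(237, 235) [669.7 150.5 189.5] [74 83 79]
(330, 180) [ 448.3 -272.6   89.4] [195 209 212]
```

View pics/side_crop.png

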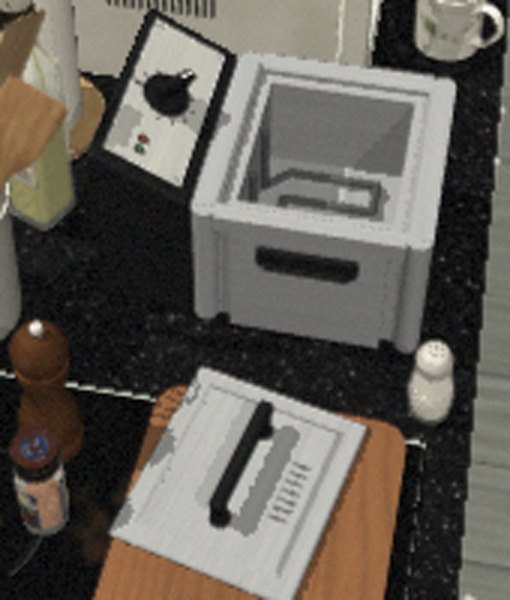

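The crop shows the knob at crop (167,95), with its white pointer end at (187,73) pointing right and down the slope. The lid's handle runs from (265,408) to (220,518). Next I'll get rough poses for the fryer, lid and knob from the side view.

```bash
python3 - <<'E'
from h import *
import pickle
c=pickle.load(open("side0.pkl","rb"));P=cloud(c);im=c["image"].astype(int)
def box(m,name):
    p=P[m][:,:2].astype(np.float32); r=cv2.minAreaRect(p); print(name,m.sum(),r, "z",np.median(P[m][:,2]))
v,u=np.mgrid[:420,:560]
m=(abs(P[...,2]-160)<5)&(u>245)&(u<350)&(v>195)&(v<280)
m=cv2.morphologyEx(m.astype(np.uint8),cv2.MORPH_OPEN,np.ones((2,2)))>0
box(m,"rim")
br=im.min(-1)
m=(abs(P[...,2]-36)<7)&(u>222)&(u<320)&(v>300)&(v<390)&(br>120)&(im.max(-1)-br<25)
m=cv2.morphologyEx(m.astype(np.uint8),cv2.MORPH_OPEN,np.ones((3,3)))>0
box(m,"lid")
m=(im.max(-1)<70)&(P[...,2]>62)&(P[...,2]<90)&(u>250)&(u<290)&(v>310)&(v<370)
box(m,"handle")
# panel
m=(br>130)&(u>228)&(u<268)&(v>185)&(v<250)&(P[...,2]>165)&(P[...,2]<215)&(P[...,0]>600)
q=P[m];cen=q.mean(0);w,V=np.linalg.svd(q-cen,full_matrices=False)[1:];print("panel",m.sum(),cen,V[2])
n=V[2]*np.sign(V[2][2])
d=(P-cen)@n
k=(d>8)&(d<40)&(u>232)&(u<262)&(v>203)&(v<230)&(P[...,2]>170)&(P[...,2]<240)
print("knob",k.sum(),P[k].mean(0),np.median(d[k]));
w=k&(br>140);print("white",w.sum(),P[w].mean(0) if w.any() else 0)
for nm,(a,b) in dict(salt=(334,303),mill=(204,300),jar=(203,340),oil=(196,190)).items(): print(nm,P[b,a])
E
```

```text
rim 1874 ((515.866943359375, -2.226226806640625), (396.2381896972656, 248.5301055908203), 89.05396270751953) z nan
lid 3531 ((533.5783081054688, 369.3962097167969), (185.0207977294922, 163.1544189453125), 77.24633026123047) z 37.5385054164351
handle 216 ((533.5216064453125, 370.5621032714844), (109.37089538574219, 14.605622291564941), 76.70691680908203) z 74.16852789521238
panel 977 [663.71527765  78.86395499 186.22243516] [ 0.46701568 -0.00599289 -0.88422873]
knob 122 [658.12073552  80.69083619 205.69532184] 19.372788367935396
white 2 [647.2988429   62.99347455 210.29888235]
salt [384.99488151 248.94479759  87.38095495]
mill [701.79249441 356.70529142 159.87800446]
jar [685.12730917 434.36445995 108.20221134]
oil [796.6243913   88.95041694 278.33530968]
```

Emit:
{"api": "move_arm", "payload": {
  "moves": [
    {"translation": [26,-21,-15],"turn": [0,0,0],"hand": 1},
    {"translation": [26,-21,-15],"turn": [0,0,0],"hand": 1},
    {"translation": [26,-21,-15],"turn": [0,0,0],"hand": 1},
    {"translation": [26,-21,-15],"turn": [0,0,0],"hand": 1},
    {"translation": [26,-21,-15],"turn": [0,0,0],"hand": 1},
    {"translation": [26,-21,-15],"turn": [0,0,0],"hand": 1},
    {"translation": [26,-21,-15],"turn": [0,0,0],"hand": 1},
    {"translation": [26,-21,-15],"turn": [0,0,0],"hand": 1},
    {"translation": [26,-21,-15],"turn": [0,0,0],"hand": 1},
    {"translation": [26,-21,-15],"turn": [0,0,0],"hand": 1}
  ]
}}

```text
time_s: 0.98
eef_pos: [351.1, -207.6, 401.0]
ee_rot: [-0.0, 0.985, 0.17, 0.0]
force: [0.4, -1.0, -0.4]
grip_width: 0.999
grip_force: 0.0
```

Emit:
{"api": "move_arm", "payload": {
  "moves": [
    {"translation": [26,-21,0],"turn": [0,0,0],"hand": 1},
    {"translation": [26,-21,0],"turn": [0,0,0],"hand": 1},
    {"translation": [26,-21,0],"turn": [0,0,0],"hand": 1},
    {"translation": [26,-21,0],"turn": [0,0,0],"hand": 1},
    {"translation": [26,-21,0],"turn": [0,0,0],"hand": 1},
    {"translation": [26,-21,0],"turn": [0,0,0],"hand": 1},
    {"translation": [26,-21,0],"turn": [0,0,0],"hand": 1},
    {"translation": [26,-21,0],"turn": [0,0,0],"hand": 1},
    {"translation": [26,-21,0],"turn": [0,0,0],"hand": 1},
    {"translation": [0,0,0],"turn": [0,0,0],"hand": 1}
  ]
}}

```text
time_s: 1.82
eef_pos: [509.0, 51.3, 399.2]
ee_rot: [-0.001, 0.985, 0.173, -0.001]
force: [0.0, -0.0, -0.1]
grip_width: 1.001
grip_force: 0.0
```

```bash
python3 - <<'E'
from h import *
import pickle
s=sense();print(s["eef_pos"],s["joints"],s["dq"])
c=cam("wrist");pickle.dump(c,open("wrist1.pkl","wb"));cv2.imwrite("pics/wrist1.png",c["image"])
E
```

```text
[509.03315444  51.28087471 399.19882895] [-1.29532048e-01  2.27858430e-01  1.22850513e+00  1.29154115e-03
  1.68672099e+00  1.09417650e+00] [-0.08389284 -0.05074786  0.0637015  -0.03207394 -0.00058562 -0.09261249]
```

View pics/wrist1.png

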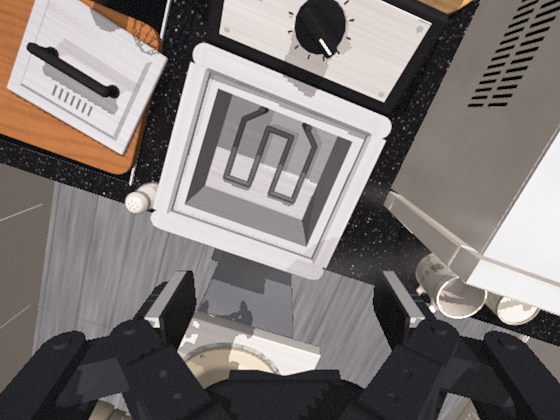

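The wrist view shows the fryer rim with corners near (200,48), (388,125), (318,275) and (155,222). The knob is at (322,25) with its pointer towards (326,47). The lid is at (85,75) with its handle from (35,48) to (115,93).

```bash
cat > meas.py <<'E'
from h import *
import pickle,sys
def rect(P,m,name):
    p=P[m][:,:2].astype(np.float32); r=cv2.minAreaRect(p); print(name,m.sum(),np.round(r[0],1),np.round(r[1],1),round(r[2],2),"z",np.median(P[m][:,2]).round(1));return r
def big(m):
    n,l,s,_=cv2.connectedComponentsWithStats(m.astype(np.uint8)); i=1+np.argmax(s[1:,4]); return l==i
def fryer(c,P):
    m=big(abs(P[...,2]-160)<4); rect(P,m,"rim")
    # pocket (inner boundary of rim)
    h=cv2.findContours(m.astype(np.uint8),cv2.RETR_CCOMP,cv2.CHAIN_APPROX_NONE)
    k=max((i for i in range(len(h[0])) if h[1][0][i][3]>=0),key=lambda i:cv2.contourArea(h[0][i]))
    q=np.array([ray(c,p[0],160)[:2] for p in h[0][k]],np.float32); r=cv2.minAreaRect(q);print("inner",r)
    m=big((abs(P[...,2]-150)<3)); rect(P,m,"ledge")
def panel(c,P,box):
    im=c["image"].astype(int);v,u=np.mgrid[:420,:560];b=(u>box[0])&(u<box[2])&(v>=box[1])&(v<box[3])
    m=big(b&(im.min(-1)>140)&(P[...,2]>150)&(P[...,2]<215));q=P[m];cen=q.mean(0)
    for _ in range(3):
        V=np.linalg.svd(q-cen,full_matrices=False)[2];n=V[2]*np.sign(V[2][2]);d=(q-cen)@n;q=q[abs(d)<2.5];cen=q.mean(0)
    print("panel n",n.round(3),"tilt",np.degrees(np.arccos(n[2])),"yaw",np.degrees(np.arctan2(-n[1],-n[0])))
    d=(P-cen)@n; k=b&(d>25)&(d<36);w=P[k]
    ex=np.array([-n[0],-n[1],0]);ex/=np.linalg.norm(ex);up=ex-(ex@n)*n;up/=np.linalg.norm(up);le=np.cross(n,up)
    xy=np.stack([(w-cen)@up,(w-cen)@le],-1).astype(np.float32);r=cv2.minAreaRect(xy)
    print("bar",k.sum(),r,"d",np.median(d[k]))
    base=cen+r[0][0]*up+r[0][1]*le;print("axis foot",base.round(1),"grip30",(base+30*n).round(1),"up",up.round(3),"left",le.round(3))
    wm=k&(im.min(-1)>150)
    if wm.any():
        a=((P[wm]-base)@up).mean(),((P[wm]-base)@le).mean();print("white",wm.sum(),a,"theta cw",-np.arctan2(a[1],a[0]))
E
python3 - <<'E'
from meas import *
c=pickle.load(open("wrist1.pkl","rb"));P=cloud(c);fryer(c,P)
panel(c,P,(225,0,435,100))
for n,uv in dict(salt=(140,202),lid=(110,40)).items():print(n,P[uv[1],uv[0]])
E
```

```text
rim 15228 [513.7  76.1] [231.7 233.6] 89.29 z 159.4
inner ((508.9444274902344, 76.01585388183594), (192.44351196289062, 173.3774871826172), 89.38727569580078)
ledge 6016 [508.1  76.1] [190.2 170.1] 89.22 z 149.5
panel n [-0.471  0.007  0.882] tilt 28.08888352859737 yaw -0.7925866634270624
bar 793 ((8.406210899353027, 18.153112411499023), (45.89324188232422, 12.355443954467773), 58.86513900756836) d 29.268662117490813
axis foot [668.5  73.6 187. ] grip30 [654.4  73.8 213.5] up [ 0.882 -0.012  0.471] left [0.014 1.    0.   ]
white 56 (np.float64(-6.866938236068643), np.float64(-10.572957694421941)) theta cw 2.146806816438138
salt [391.99504445 235.34428522  85.7520091 ]
lid [589.24146918 338.90936918  38.70585104]
```

```bash
cat > plan.py <<'E'
from h import *
def plan(pos,xa,za,nrow=None):
    """delta from current measured pose: body rotvec and translations in rotated tool frame"""
    s=sense();R0=rot(s["ee_rot"]);za=np.array(za)/np.linalg.norm(za);xa=np.array(xa)-np.dot(xa,za)*za;xa/=np.linalg.norm(xa)
    R1=Rn.from_matrix(np.stack([xa,np.cross(za,xa),za],1));rv=(R0.inv()*R1).as_rotvec()
    d=np.array(pos)-s["eef_pos"];print("rotvec",rv.round(4),"rows>=",np.linalg.norm(rv)/.125,"d in old frame",R0.inv().apply(d).round(1),"d in new frame",R1.inv().apply(d).round(1),"q",s["joints"].round(3))
E
python3 - <<'E'
from plan import *
n=np.array([-.471,.007,.882]);up=np.array([.882,-.012,.471]);le=np.array([.014,1,0]);foot=np.array([668.5,73.6,187])
a=np.radians(58.9)
plan(foot+110*n,np.cos(a)*up+np.sin(a)*le,-n)
E
```

```text
rotvec [-0.3213  0.3847 -0.654 ] rows>= 6.592005846638629 d in old frame [110.7  13.4 115.2] d in new frame [ 44.   21.4 152.7] q [-0.133  0.226  1.231  0.     1.687  1.091]
```

Emit:
{"api": "move_arm", "payload": {
  "moves": [
    {"translation": [0,0,0],"turn": [-0.0402,0.0481,-0.0818],"hand": 1},
    {"translation": [0,0,0],"turn": [-0.0402,0.0481,-0.0818],"hand": 1},
    {"translation": [0,0,0],"turn": [-0.0402,0.0481,-0.0818],"hand": 1},
    {"translation": [0,0,0],"turn": [-0.0402,0.0481,-0.0818],"hand": 1},
    {"translation": [0,0,0],"turn": [-0.0402,0.0481,-0.0818],"hand": 1},
    {"translation": [0,0,0],"turn": [-0.0402,0.0481,-0.0818],"hand": 1},
    {"translation": [0,0,0],"turn": [-0.0402,0.0481,-0.0818],"hand": 1},
    {"translation": [0,0,0],"turn": [-0.0402,0.0481,-0.0818],"hand": 0.7},
    {"translation": [7,4,25],"turn": [0,0,0],"hand": 0.7},
    {"translation": [7,4,25],"turn": [0,0,0],"hand": 0.7}
  ]
}}

```text
time_s: 2.7
eef_pos: [543.4, 53.4, 364.0]
ee_rot: [0.124, 0.848, 0.469, 0.212]
force: [0.4, 0.0, -1.2]
grip_width: 0.698
grip_force: 0.0
```

Emit:
{"api": "move_arm", "payload": {
  "moves": [
    {"translation": [7,4,25],"turn": [0,0,0],"hand": 0.7},
    {"translation": [7,4,25],"turn": [0,0,0],"hand": 0.7},
    {"translation": [7,4,25],"turn": [0,0,0],"hand": 0.7},
    {"translation": [7,4,25],"turn": [0,0,0],"hand": 0.7},
    {"translation": [0,0,0],"turn": [0,0,0],"hand": 0.7},
    {"translation": [0,0,0],"turn": [0,0,0],"hand": 0.7}
  ]
}}

```text
time_s: 3.2
eef_pos: [615.8, 68.1, 287.0]
ee_rot: [0.122, 0.849, 0.47, 0.21]
force: [-0.3, -0.3, 1.2]
grip_width: 0.702
grip_force: 0.0
```

```bash
python3 - <<'E'
from meas import *
from plan import plan
n=np.array([-.471,.007,.882]);up=np.array([.882,-.012,.471]);le=np.array([.014,1,0]);foot=np.array([668.5,73.6,187])
a=np.radians(58.9)
c=cam("wrist");cv2.imwrite("pics/wrist2.png",c["image"]);P=cloud(c)
panel(c,P,(0,0,560,300))
plan(foot+29*n,np.cos(a)*up+np.sin(a)*le,-n)
E
```

```text
panel n [-0.47   0.006  0.883] tilt 28.008325577661918 yaw -0.7844555328004744
bar 4045 ((-15.581314086914062, 25.270545959472656), (117.26921081542969, 355.1453857421875), 79.94469451904297) d 29.79133492667085
axis foot [652.9 114.7 178.7] grip30 [638.8 114.8 205.2] up [ 0.883 -0.012  0.47 ] left [0.014 1.    0.   ]
white 2109 (np.float64(-100.71843431581455), np.float64(54.58347447133753)) theta cw -2.6449576271455206
rotvec [ 0.003   0.0014 -0.0029] rows>= 0.03538730168997355 d in old frame [ 4.7 -4.7 85.3] d in new frame [ 4.6 -4.4 85.3] q [-0.092  0.27   1.528  0.045  0.853  0.448]
```

View pics/wrist2.png

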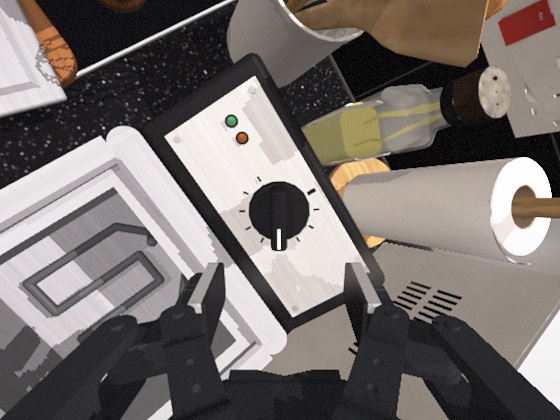

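The bar stands vertical in the picture at (279,218) with its white pointer at (279,238). It is lined up with the fingers, so I'll refine the axis.

```bash
python3 - <<'E'
from meas import *
from plan import plan
n=np.array([-.471,.0065,.882]);up=np.array([.882,-.012,.471]);le=np.array([.014,1,0]);f0=np.array([668.5,73.6,187])
c=cam("wrist");P=cloud(c);v,u=np.mgrid[:420,:560]
k=(abs(u-279)<40)&(abs(v-215)<40);d=(P-f0)@n;print("panel d",np.median(d[k&(c["image"].min(-1)>140)&(d<10)]))
k&=(d>24)&(d<36);w=P[k]-f0
r=cv2.minAreaRect(np.stack([w@up,w@le],-1).astype(np.float32));print(r,np.median(d[k]))
f=f0+r[0][0]*up+r[0][1]*le;a=np.radians(58.9)
plan(f+29*n,np.cos(a)*up+np.sin(a)*le,-n)
E
```

```text
panel d 0.33275248476857566
((-0.1834406852722168, 0.8703460693359375), (45.66009521484375, 11.427587509155273), 58.67150115966797) 29.640150053717473
rotvec [ 0.0045  0.001  -0.003 ] rows>= 0.043790425203597494 d in old frame [ 5.  -5.6 86. ] d in new frame [ 4.9 -5.2 86. ] q [-0.091  0.269  1.528  0.045  0.853  0.448]
```

Emit:
{"api": "move_arm", "payload": {
  "moves": [
    {"translation": [2.5,-2.7,0],"turn": [0,0,0],"hand": 0.6},
    {"translation": [2.5,-2.7,16],"turn": [0,0,0],"hand": 0.6},
    {"translation": [0,0,20],"turn": [0,0,0],"hand": 0.6},
    {"translation": [0,0,20],"turn": [0,0,0],"hand": 0.6},
    {"translation": [0,0,18],"turn": [0,0,0],"hand": 0.6},
    {"translation": [0,0,12],"turn": [0,0,0],"hand": 0.6},
    {"translation": [0,0,0],"turn": [0,0,0],"hand": 0.6},
    {"translation": [0,0,0],"turn": [0,0,0],"hand": 0.6}
  ],
  "grip_force": 25
}}

```text
time_s: 3.97
eef_pos: [655.0, 75.2, 212.0]
ee_rot: [0.122, 0.849, 0.47, 0.211]
force: [-0.3, -0.3, 0.3]
grip_width: 0.6
grip_force: 0.0
```

```bash
python3 - <<'E'
from plan import *
n=np.array([-.471,.0065,.882]);up=np.array([.882,-.012,.471]);le=np.array([.014,1,0]);f=np.array([668.5,73.6,187])-.18*up+.87*le
a=np.radians(58.9);print(sense()["force"])
plan(f+29*n,np.cos(a)*up+np.sin(a)*le,-n)
E
```

```text
[-0.28995332 -0.25041316  0.30278699]
rotvec [ 0.0034  0.0011 -0.0026] rows>= 0.03498414974908572 d in old frame [-0.5  0.3 -0.6] d in new frame [-0.5  0.3 -0.6] q [-0.072  0.423  1.521  0.038  0.706  0.465]
```

Well aligned. I'll close on the bar.

Emit:
{"api": "move_arm", "payload": {
  "moves": [
    {"translation": [0,0,-0.6],"turn": [0,0,0],"hand": 0.2},
    {"translation": [0,0,0],"turn": [0,0,0],"hand": 0.1},
    {"translation": [0,0,0],"turn": [0,0,0],"hand": 0},
    {"translation": [0,0,0],"turn": [0,0,0],"hand": 0},
    {"translation": [0,0,0],"turn": [0,0,0],"hand": 0},
    {"translation": [0,0,0],"turn": [0,0,0],"hand": 0},
    {"translation": [0,0,0],"turn": [0,0,0],"hand": 0},
    {"translation": [0,0,0],"turn": [0,0,0],"hand": 0}
  ],
  "grip_force": 25
}}

```text
time_s: 4.63
eef_pos: [654.9, 75.2, 213.1]
ee_rot: [0.123, 0.848, 0.47, 0.212]
force: [-3.8, -1.6, 6.6]
grip_width: 0.133
grip_force: 30.4
```

Emit:
{"api": "move_arm", "payload": {
  "moves": [
    {"translation": [0,0,0],"turn": [0,0,-0.1],"hand": 0},
    {"translation": [0,0,0],"turn": [0,0,-0.1],"hand": 0},
    {"translation": [0,0,0],"turn": [0,0,-0.1],"hand": 0},
    {"translation": [0,0,0],"turn": [0,0,-0.1],"hand": 0},
    {"translation": [0,0,0],"turn": [0,0,-0.1],"hand": 0},
    {"translation": [0,0,0],"turn": [0,0,-0.1],"hand": 0},
    {"translation": [0,0,0],"turn": [0,0,-0.1],"hand": 0},
    {"translation": [0,0,0],"turn": [0,0,-0.1],"hand": 0},
    {"translation": [0,0,0],"turn": [0,0,-0.1],"hand": 0},
    {"translation": [0,0,0],"turn": [0,0,-0.1],"hand": 0}
  ]
}}

```text
time_s: 5.47
eef_pos: [653.5, 75.3, 212.3]
ee_rot: [0.207, 0.518, 0.821, 0.125]
force: [-16.6, -2.5, 9.6]
grip_width: 0.135
grip_force: 31.7
```

Emit:
{"api": "move_arm", "payload": {
  "moves": [
    {"translation": [0,0,0],"turn": [0,0,-0.1],"hand": 0},
    {"translation": [0,0,0],"turn": [0,0,-0.1],"hand": 0},
    {"translation": [0,0,0],"turn": [0,0,-0.1],"hand": 0},
    {"translation": [0,0,0],"turn": [0,0,-0.1],"hand": 0},
    {"translation": [0,0,0],"turn": [0,0,-0.1],"hand": 0},
    {"translation": [0,0,0],"turn": [0,0,-0.1],"hand": 0},
    {"translation": [0,0,0],"turn": [0,0,-0.1],"hand": 0},
    {"translation": [0,0,0],"turn": [0,0,-0.1],"hand": 0},
    {"translation": [0,0,0],"turn": [0,0,-0.1],"hand": 0},
    {"translation": [0,0,0],"turn": [0,0,-0.1],"hand": 0}
  ]
}}

```text
time_s: 6.3
eef_pos: [652.6, 74.0, 211.8]
ee_rot: [0.241, 0.061, 0.969, 0.009]
force: [-24.3, -11.0, 12.0]
grip_width: 0.132
grip_force: 32.4
```

```bash
python3 - <<'E'
from plan import *
n=np.array([-.471,.0065,.882]);up=np.array([.882,-.012,.471]);le=np.array([.014,1,0]);f=np.array([668.5,73.6,187])-.18*up+.87*le
s=sense();print(s["force"],s["wrist_torque"],s["grip_width"])
plan(f+29*n,-up,-n)
E
```

```text
[-24.27641631 -10.99701204  12.01217118] [-1.61581293  2.92738476 -0.95093342] 0.1322593891090079
rotvec [-0.005  -0.0039 -0.1107] rows>= 0.8872662813957497 d in old frame [-2.1  1.   0.4] d in new frame [-2.2  0.7  0.4] q [-0.074  0.421  1.524  0.035  0.712 -1.54 ]
```

Emit:
{"api": "move_arm", "payload": {
  "moves": [
    {"translation": [-1,0.5,0],"turn": [0,0,-0.05],"hand": 0},
    {"translation": [-1,0.5,0],"turn": [0,0,-0.05],"hand": 0},
    {"translation": [0,0,0],"turn": [0,0,-0.03],"hand": 0},
    {"translation": [0,0,0],"turn": [0,0,-0.03],"hand": 0},
    {"translation": [0,0,0],"turn": [0,0,0],"hand": 0},
    {"translation": [0,0,0],"turn": [0,0,0],"hand": 0}
  ]
}}

```text
time_s: 6.8
eef_pos: [653.0, 73.9, 211.9]
ee_rot: [0.238, -0.014, 0.971, -0.01]
force: [-37.0, -16.7, 14.7]
grip_width: 0.132
grip_force: 40.5
```

```bash
python3 - <<'E'
from plan import *
n=np.array([-.471,.0065,.882]);up=np.array([.882,-.012,.471]);le=np.array([.014,1,0]);f=np.array([668.5,73.6,187])-.18*up+.87*le
s=sense();R=rot(s["ee_rot"]).inv();print(R.apply(s["force"]),R.apply(s["wrist_torque"]),s["grip_width"],s["grip_force"])
plan(f+29*n,-up,-n)
c=capture("wrist");cv2.imwrite("pics/wrist3.png",c["image"])
E
```

```text
[ 26.53599483 -16.28235869 -29.99015021] [2.53533838 4.46586539 0.61705426] 0.13247153688986868 40.49168586730957
rotvec [-0.0056 -0.0092  0.0433] rows>= 0.3572382092895042 d in old frame [-1.8  0.7  0.2] d in new frame [-1.8  0.8  0.2] q [-0.073  0.423  1.518  0.033  0.72  -1.692]
```

View pics/wrist3.png

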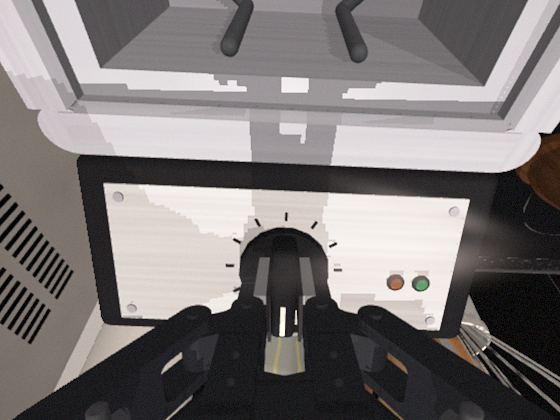

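The pointer end at (283,322) now points straight up the slope, and the twist has risen to 0.6 N·m, so the knob is at its stop. I'll release, back away and check.

Emit:
{"api": "move_arm", "payload": {
  "moves": [
    {"translation": [0,0,0],"turn": [0,0,0.04],"hand": 0.2},
    {"translation": [0,0,0],"turn": [0,0,0],"hand": 0.6},
    {"translation": [0,0,0],"turn": [0,0,0],"hand": 0.6},
    {"translation": [0,0,0],"turn": [0,0,0],"hand": 0.6},
    {"translation": [0,0,-15],"turn": [0,0,0],"hand": 0.6},
    {"translation": [0,0,-25],"turn": [0,0,0],"hand": 0.6},
    {"translation": [0,0,-30],"turn": [0,0,0],"hand": 0.6},
    {"translation": [0,0,-30],"turn": [0,0,0],"hand": 0.6},
    {"translation": [0,0,-30],"turn": [0,0,0],"hand": 1},
    {"translation": [0,0,0],"turn": [0,0,0],"hand": 1}
  ]
}}

```text
time_s: 7.68
eef_pos: [595.1, 77.7, 333.9]
ee_rot: [0.248, 0.004, 0.969, -0.004]
force: [0.1, -0.5, 1.5]
grip_width: 0.865
grip_force: 0.0
```

```bash
python3 - <<'E'
from plan import *
n=np.array([-.471,.0065,.882]);up=np.array([.882,-.012,.471]);le=np.array([.014,1,0]);f=np.array([668.5,73.6,187])-.18*up+.87*le
s=sense();print(s["force"],s["eef_pos"])
c=cam("wrist");P=cloud(c);w=P-f;d=w@n
k=(d>24)&(d<36)&(np.linalg.norm(w,axis=-1)<45)
r=cv2.minAreaRect(np.stack([w[k]@up,w[k]@le],-1).astype(np.float32));print("bar",k.sum(),r)
m=k&(c["image"].min(-1)>150);print("white",m.sum(),(w[m]@up).mean(),(w[m]@le).mean())
# lid grasp: handle from side view
c=cam("side");P=cloud(c);im=c["image"].astype(int);v,u=np.mgrid[:420,:560]
m=(im.max(-1)<70)&(P[...,2]>66)&(P[...,2]<90)&(u>250)&(u<290)&(v>310)&(v<370);print("handle",cv2.minAreaRect(P[m][:,:2].astype(np.float32)),np.median(P[m][:,2]))
a=np.radians(-13)
plan([533.5,370,200],[-np.cos(a),-np.sin(a),0],[0,0,-1]); plan([533.5,370,200],[np.cos(a+np.pi/2),np.sin(a+np.pi/2),0],[0,0,-1])
E
```

```text
[ 0.07605103 -0.50362089  1.53588539] [595.05993565  77.73583872 333.87715533]
bar 680 ((-1.0889034271240234, -0.512507438659668), (11.992241859436035, 45.449466705322266), 89.65580749511719)
white 70 12.06190651184841 -0.7190192529106477
handle ((532.9686279296875, 371.3193359375), (108.31774139404297, 14.400001525878906), 78.28190612792969) 74.02830034802093
rotvec [0.0491 0.4931 0.2127] rows>= 4.314075207595163 d in old frame [117.5 292.4  81. ] d in new frame [126.  271.2 128.4] q [-0.077  0.201  1.512  0.034  0.935 -1.651]
rotvec [0.4377 0.3584 1.747 ] rows>= 14.690837956162687 d in old frame [117.5 292.4  81. ] d in new frame [ 271.2 -126.   128.4] q [-0.077  0.201  1.512  0.034  0.935 -1.651]
```

Emit:
{"api": "move_arm", "payload": {
  "moves": [
    {"translation": [0,0,0],"turn": [0.0274,0.0224,0.1092],"hand": 1},
    {"translation": [0,0,0],"turn": [0.0274,0.0224,0.1092],"hand": 1},
    {"translation": [0,0,0],"turn": [0.0274,0.0224,0.1092],"hand": 1},
    {"translation": [0,0,0],"turn": [0.0274,0.0224,0.1092],"hand": 1},
    {"translation": [0,0,0],"turn": [0.0274,0.0224,0.1092],"hand": 1},
    {"translation": [0,0,0],"turn": [0.0274,0.0224,0.1092],"hand": 1},
    {"translation": [0,0,0],"turn": [0.0274,0.0224,0.1092],"hand": 1},
    {"translation": [0,0,0],"turn": [0.0274,0.0224,0.1092],"hand": 1},
    {"translation": [0,0,0],"turn": [0.0274,0.0224,0.1092],"hand": 1},
    {"translation": [0,0,0],"turn": [0.0274,0.0224,0.1092],"hand": 1}
  ]
}}

```text
time_s: 8.62
eef_pos: [595.4, 77.5, 325.5]
ee_rot: [0.101, 0.539, 0.836, -0.003]
force: [0.3, -0.8, 0.2]
grip_width: 0.998
grip_force: 0.0
```

Emit:
{"api": "move_arm", "payload": {
  "moves": [
    {"translation": [0,0,0],"turn": [0.0274,0.0224,0.1092],"hand": 1},
    {"translation": [0,0,0],"turn": [0.0274,0.0224,0.1092],"hand": 1},
    {"translation": [0,0,0],"turn": [0.0274,0.0224,0.1092],"hand": 1},
    {"translation": [0,0,0],"turn": [0.0274,0.0224,0.1092],"hand": 1},
    {"translation": [0,0,0],"turn": [0.0274,0.0224,0.1092],"hand": 1},
    {"translation": [0,0,0],"turn": [0.0274,0.0224,0.1092],"hand": 1},
    {"translation": [25,-12,6],"turn": [0,0,0],"hand": 1},
    {"translation": [25,-12,6],"turn": [0,0,0],"hand": 1},
    {"translation": [25,-12,6],"turn": [0,0,0],"hand": 1},
    {"translation": [25,-12,6],"turn": [0,0,0],"hand": 1}
  ]
}}

```text
time_s: 9.45
eef_pos: [570.8, 186.6, 301.2]
ee_rot: [-0.002, 0.783, 0.622, -0.002]
force: [0.7, 0.7, 0.8]
grip_width: 1.0
grip_force: 0.0
```

Emit:
{"api": "move_arm", "payload": {
  "moves": [
    {"translation": [25,-12,8],"turn": [0,0,0],"hand": 1},
    {"translation": [25,-12,8],"turn": [0,0,0],"hand": 1},
    {"translation": [25,-12,8],"turn": [0,0,0],"hand": 1},
    {"translation": [25,-12,8],"turn": [0,0,0],"hand": 1},
    {"translation": [0,0,0],"turn": [0,0,0],"hand": 1},
    {"translation": [0,0,0],"turn": [0,0,0],"hand": 1}
  ]
}}

```text
time_s: 9.95
eef_pos: [546.3, 294.8, 269.3]
ee_rot: [-0.001, 0.782, 0.623, -0.003]
force: [0.1, -0.1, 0.2]
grip_width: 0.998
grip_force: 0.0
```

```bash
python3 - <<'E'
from meas import *
from plan import plan
s=sense();print(s["eef_pos"],s["joints"])
c=cam("wrist");pickle.dump(c,open("wrist4.pkl","wb"));cv2.imwrite("pics/wrist4.png",c["image"]);P=cloud(c);im=c["image"].astype(int)
near=np.linalg.norm(P[...,:2]-[533,370],axis=-1)<130
m=big(near&(abs(P[...,2]-37)<6)&(im.min(-1)>110)&(im.max(-1)-im.min(-1)<25));rect(P,m,"lid")
m=big(near&(P[...,2]>70)&(P[...,2]<82)&(im.max(-1)<90));r=rect(P,m,"handle")
a=np.radians(77)
plan([*r[0],68],[np.cos(a),np.sin(a),0],[0,0,-1])
E
```

```text
[546.26567353 294.76068293 269.3472512 ] [3.06053807e-01 5.22317985e-01 1.14221897e+00 7.40452918e-04
 1.48287765e+00 5.31462558e-01]
lid 23513 [534.3 368.3] [183.2 163.4] 77.51 z 37.7
handle 1484 [534.7 368.3] [108.7  13.9] 77.37 z 74.0
rotvec [-0.0042  0.0018 -0.0001] rows>= 0.036759950581727284 d in old frame [ 70.2 -27.7 202.1] d in new frame [ 69.9 -28.6 202.1] q [3.040e-01 5.210e-01 1.142e+00 1.000e-03 1.483e+00 5.310e-01]
```

View pics/wrist4.png

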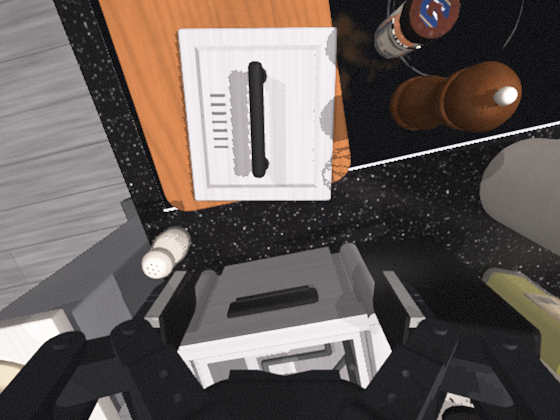

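The picture shows the lid square to the tool with its bar from (255,65) to (260,175), and the salt shaker and mill standing clear. I'll move over it and down.

Emit:
{"api": "move_arm", "payload": {
  "moves": [
    {"translation": [23,-9.5,14],"turn": [-0.004,0.002,-0.007],"hand": 1},
    {"translation": [23,-9.5,20],"turn": [0,0,0],"hand": 1},
    {"translation": [24,-9.5,24],"turn": [0,0,0],"hand": 0.8},
    {"translation": [0,0,28],"turn": [0,0,0],"hand": 0.7},
    {"translation": [0,0,28],"turn": [0,0,0],"hand": 0.6},
    {"translation": [0,0,26],"turn": [0,0,0],"hand": 0.6},
    {"translation": [0,0,20],"turn": [0,0,0],"hand": 0.6},
    {"translation": [0,0,12],"turn": [0,0,0],"hand": 0.6},
    {"translation": [0,0,0],"turn": [0,0,0],"hand": 0.6},
    {"translation": [0,0,0],"turn": [0,0,0],"hand": 0.6}
  ]
}}

```text
time_s: 10.83
eef_pos: [535.4, 368.0, 100.0]
ee_rot: [0.0, 0.781, 0.624, 0.001]
force: [-0.3, 0.5, 0.7]
grip_width: 0.604
grip_force: 0.0
```

```bash
python3 - <<'E'
from plan import *
a=np.radians(77.4);print(sense()["force"])
plan([534.7,368.3,66],[np.cos(a),np.sin(a),0],[0,0,-1])
E
```

```text
[-0.33151455  0.47496611  0.69132682]
rotvec [ 0.0017 -0.0016 -0.0019] rows>= 0.024315558397790028 d in old frame [ 0.1 -0.8 34. ] d in new frame [ 0.2 -0.7 34. ] q [0.422 0.721 1.261 0.    1.157 0.644]
```

Emit:
{"api": "move_arm", "payload": {
  "moves": [
    {"translation": [0,-0.7,14],"turn": [0.0017,-0.0016,-0.002],"hand": 0.6},
    {"translation": [0,0,12],"turn": [0,0,0],"hand": 0.6},
    {"translation": [0,0,8],"turn": [0,0,0],"hand": 0.5},
    {"translation": [0,0,0],"turn": [0,0,0],"hand": 0.3},
    {"translation": [0,0,0],"turn": [0,0,0],"hand": 0.1},
    {"translation": [0,0,0],"turn": [0,0,0],"hand": 0},
    {"translation": [0,0,0],"turn": [0,0,0],"hand": 0},
    {"translation": [0,0,0],"turn": [0,0,0],"hand": 0},
    {"translation": [0,0,0],"turn": [0,0,0],"hand": 0},
    {"translation": [0,0,0],"turn": [0,0,0],"hand": 0}
  ],
  "grip_force": 60
}}

```text
time_s: 11.67
eef_pos: [534.1, 368.7, 65.7]
ee_rot: [-0.0, 0.78, 0.626, -0.0]
force: [-0.5, 0.9, -1.2]
grip_width: 0.153
grip_force: 58.9
```

Emit:
{"api": "move_arm", "payload": {
  "moves": [
    {"translation": [0,0,-3],"turn": [0,0,0],"hand": 0},
    {"translation": [0,0,-6],"turn": [0,0,0],"hand": 0},
    {"translation": [0,0,-12],"turn": [0,0,0],"hand": 0},
    {"translation": [0,0,-20],"turn": [0,0,0],"hand": 0},
    {"translation": [0,0,-25],"turn": [0,0,0],"hand": 0},
    {"translation": [0,0,-25],"turn": [0,0,0],"hand": 0},
    {"translation": [0,0,-25],"turn": [0,0,0],"hand": 0},
    {"translation": [0,0,-25],"turn": [0,0,0],"hand": 0},
    {"translation": [0,0,-25],"turn": [0,0,0],"hand": 0},
    {"translation": [0,0,-18],"turn": [0,0,0],"hand": 0}
  ]
}}

```text
time_s: 12.5
eef_pos: [534.2, 368.7, 253.4]
ee_rot: [0.0, 0.78, 0.626, 0.002]
force: [-0.1, -0.5, -5.0]
grip_width: 0.15
grip_force: 58.7
```

```bash
python3 - <<'E'
from plan import *
s=sense();print(s["force"],s["grip_width"],s["eef_pos"])
a=np.radians(89.3)
plan([508.1,76.1,260],[np.cos(a),np.sin(a),0],[0,0,-1])
E
```

```text
[-0.0809436  -0.45501633 -5.00765742] 0.15005002059415087 [534.19423697 368.73888846 253.4031147 ]
rotvec [ 0.0028 -0.0017 -0.2068] rows>= 1.6547673118619657 d in old frame [-291.3   38.1   -7.1] d in new frame [-292.9  -22.5   -6.6] q [0.424 0.594 1.069 0.    1.476 0.643]
```

Emit:
{"api": "move_arm", "payload": {
  "moves": [
    {"translation": [0,0,-3],"turn": [0.0007,-0.0004,-0.0517],"hand": 0},
    {"translation": [0,0,-3],"turn": [0.0007,-0.0004,-0.0517],"hand": 0},
    {"translation": [0,0,-3],"turn": [0.0007,-0.0004,-0.0517],"hand": 0},
    {"translation": [0,0,-3],"turn": [0.0007,-0.0004,-0.0517],"hand": 0},
    {"translation": [-12,-1,0],"turn": [0,0,0],"hand": 0},
    {"translation": [-24,-2,0],"turn": [0,0,0],"hand": 0},
    {"translation": [-26,-2,0],"turn": [0,0,0],"hand": 0},
    {"translation": [-26,-2,0],"turn": [0,0,0],"hand": 0},
    {"translation": [-26,-2,0],"turn": [0,0,0],"hand": 0},
    {"translation": [-26,-2,0],"turn": [0,0,0],"hand": 0}
  ]
}}

```text
time_s: 13.33
eef_pos: [521.0, 227.6, 263.0]
ee_rot: [-0.0, 0.711, 0.703, -0.001]
force: [0.0, 0.0, -4.6]
grip_width: 0.154
grip_force: 58.8
```

Emit:
{"api": "move_arm", "payload": {
  "moves": [
    {"translation": [-26,-2,0],"turn": [0,0,0],"hand": 0},
    {"translation": [-26,-2,0],"turn": [0,0,0],"hand": 0},
    {"translation": [-26,-2,0],"turn": [0,0,0],"hand": 0},
    {"translation": [-26,-2,0],"turn": [0,0,0],"hand": 0},
    {"translation": [-23,-2,0],"turn": [0,0,0],"hand": 0},
    {"translation": [-16,-1,0],"turn": [0,0,0],"hand": 0},
    {"translation": [-7,-0.5,0],"turn": [0,0,0],"hand": 0},
    {"translation": [0,0,0],"turn": [0,0,0],"hand": 0},
    {"translation": [0,0,0],"turn": [0,0,0],"hand": 0},
    {"translation": [0,0,0],"turn": [0,0,0],"hand": 0}
  ]
}}

```text
time_s: 14.17
eef_pos: [508.1, 79.9, 262.3]
ee_rot: [-0.001, 0.711, 0.703, -0.001]
force: [-0.2, 0.1, -3.0]
grip_width: 0.156
grip_force: 58.8
```

```bash
cat > held.py <<'E'
from meas import *
from plan import plan
s=sense();tp=s["eef_pos"];print(tp,s["force"].round(1))
for n in("wrist","side"):
    c=cam(n);pickle.dump(c,open(n+"5.pkl","wb"));P=cloud(c);im=c["image"].astype(int)
    zl=tp[2]-39+11
    near=np.linalg.norm(P[...,:2]-tp[:2],axis=-1)<135
    m=big(near&(abs(P[...,2]-zl)<10)&(im.min(-1)>90)&(im.max(-1)-im.min(-1)<25));rect(P,m,n+" lid")
    q=P[m];q=q[abs(q[:,2]-np.median(q[:,2]))<6];A=np.linalg.lstsq(np.c_[q[:,:2]-tp[:2],np.ones(len(q))],q[:,2],rcond=None)[0];print("plane",A)
    cv2.imwrite(f"pics/{n}5.png",c["image"])
    m=big((abs(P[...,2]-160)<4)&(np.linalg.norm(P[...,:2]-[508,76],axis=-1)<190));rect(P,m,n+" rim")
a=np.radians(89.3)
plan([508.1,76.1,200],[np.cos(a),np.sin(a),0],[0,0,-1])
E
python3 held.py
```

```text
[508.05958738  79.91492477 262.29494017] [-0.2  0.1 -3. ]
wrist lid 61883 [508.7 103.8] [134.8 163.6] 89.12 z 234.3
plane [-4.16291091e-03 -1.99319796e-02  2.34290967e+02]
wrist rim 9237 [527.8 175.8] [ 88.3 245.9] 69.14 z 159.5
side lid 2234 [507.2  81. ] [187.2 164.3] 89.67 z 234.1
plane [-2.72114813e-03 -8.18681533e-03  2.34149307e+02]
side rim 1379 [528.8  77.4] [236.8 265.3] 89.15 z 160.0
rotvec [-0.0032  0.0012  0.0012] rows>= 0.02923076924693992 d in old frame [-3.7  0.3 62.1] d in new frame [-3.8  0.1 62.1] q [-7.100e-02  2.820e-01  1.508e+00 -1.000e-03  1.355e+00 -6.000e-02]
```

View pics/wrist5.png

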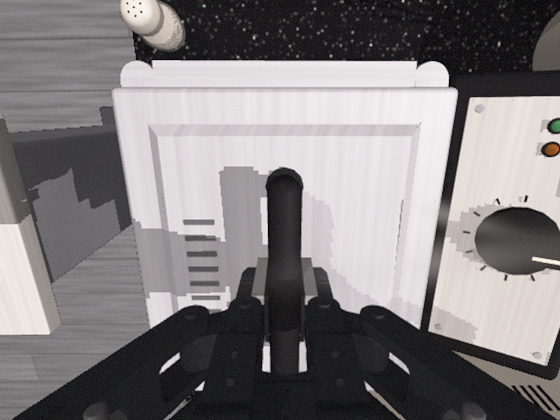

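The wrist view shows the lid gripped squely over the fryer, its far edge at row 88 and level with the rim. The knob pointer at (548,261) still points up the slope. I'll check the seat in the side view, so lid and seat are compared in the same camera.

```bash
python3 - <<'E'
from meas import *
c=pickle.load(open("side0.pkl","rb"));P=cloud(c)
v,u=np.mgrid[:420,:560]
b=(abs(P[...,0]-515)<112+8)&(abs(P[...,1]-76)<125)&(u>250)&(v<300)
m=big(b&(abs(P[...,2]-160)<3.5)&(P[...,0]<624));rect(P,m,"rim side")
h=cv2.findContours(m.astype(np.uint8),cv2.RETR_CCOMP,cv2.CHAIN_APPROX_NONE)
for i in range(len(h[0])):
    if h[1][0][i][3]>=0 and cv2.contourArea(h[0][i])>500:
        q=np.array([ray(c,p[0],160)[:2] for p in h[0][i]],np.float32);print("inner",cv2.minAreaRect(q))
m=big(b&(abs(P[...,2]-150)<2.5)&(P[...,0]<600)&(P[...,0]>415)&(P[...,1]<180));rect(P,m,"ledge side")
c=pickle.load(open("wrist1.pkl","rb"));P=cloud(c);m=big((abs(P[...,2]-160)<2));p=P[m][:,:2]
for k in(0,1):print(np.percentile(p[:,k],[0.2,1,99,99.8]))
E
```

```text
rim side 1662 [510.   76.9] [237.1 228.5] 89.69 z 159.8
inner ((506.10107421875, 78.10186767578125), (204.2327880859375, 184.86192321777344), 89.93260955810547)
ledge side 558 [506.8  71.1] [192.2 169.3] 88.87 z 150.1
[397.54237918 398.93956276 618.45414754 619.53521751]
[-39.69880683 -38.51684961 190.84053735 192.05441441]
```

Emit:
{"api": "move_arm", "payload": {
  "moves": [
    {"translation": [-2,0,2],"turn": [-0.0032,0.0012,0.001],"hand": 0},
    {"translation": [-1.8,0,8],"turn": [0,0,0],"hand": 0},
    {"translation": [0,0,12],"turn": [0,0,0],"hand": 0},
    {"translation": [0,0,12],"turn": [0,0,0],"hand": 0},
    {"translation": [0,0,12],"turn": [0,0,0],"hand": 0},
    {"translation": [0,0,7],"turn": [0,0,0],"hand": 0},
    {"translation": [0,0,3],"turn": [0,0,0],"hand": 0},
    {"translation": [0,0,0],"turn": [0,0,0],"hand": 0},
    {"translation": [0,0,0],"turn": [0,0,0],"hand": 0}
  ]
}}

```text
time_s: 15.02
eef_pos: [508.2, 75.2, 206.4]
ee_rot: [0.0, 0.712, 0.702, 0.0]
force: [0.1, 0.7, -3.9]
grip_width: 0.148
grip_force: 58.7
```

```bash
sed -i 's/5.png/6.png/; s/5.pkl/6.pkl/; s/89.3/89.25/; s/508.1,76.1,200/508,76.2,189/' held.py; python3 held.py; python3 - <<'E'
import cv2
cv2.imwrite("pics/side6c.png",cv2.resize(cv2.imread("pics/side6.png")[170:310,220:360],None,fx=4,fy=4))
E
```

```text
[508.20869488  75.1894505  206.37456728] [ 0.1  0.7 -3.9]
wrist lid 61865 [509.   99.2] [134.4 163.7] 89.23 z 178.4
plane [-4.59329668e-04 -1.92251314e-02  1.78365245e+02]
wrist rim 45851 [514.8  97. ] [192. 238.] 88.3 z 159.5
side lid 2110 [507.8  77. ] [185.  164.8] 89.7 z 178.4
plane [ 2.12020709e-03 -6.15238383e-03  1.78496008e+02]
side rim 1511 [530.2  77.5] [236.9 268.1] 89.16 z 160.1
rotvec [ 0.0012  0.0003 -0.0001] rows>= 0.009615454118924182 d in old frame [ 1.  -0.3 17.6] d in new frame [ 1.  -0.3 17.6] q [-0.081  0.326  1.598 -0.     1.216 -0.068]
```

View pics/side6c.png

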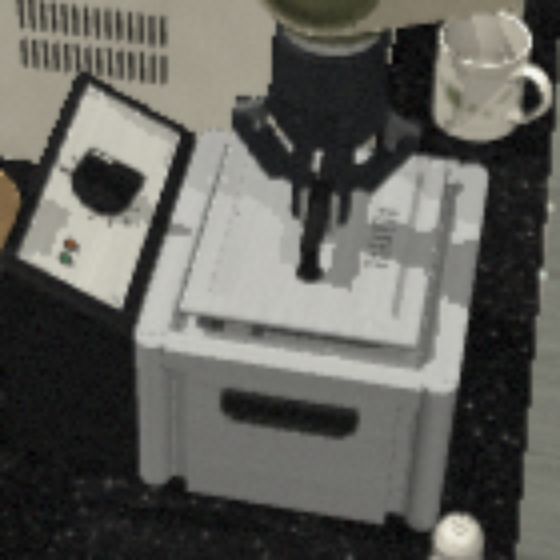

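The side crop shows the lid hanging evenly just above the pocket, its near edge inside the lip. I'll shift it slightly and lower it slowly.

Emit:
{"api": "move_arm", "payload": {
  "moves": [
    {"translation": [1,-0.5,0],"turn": [0.0012,0,0],"hand": 0},
    {"translation": [0,0,3],"turn": [0,0,0],"hand": 0},
    {"translation": [0,0,3],"turn": [0,0,0],"hand": 0},
    {"translation": [0,0,3],"turn": [0,0,0],"hand": 0},
    {"translation": [0,0,2],"turn": [0,0,0],"hand": 0},
    {"translation": [0,0,1],"turn": [0,0,0],"hand": 0},
    {"translation": [0,0,0],"turn": [0,0,0],"hand": 0}
  ]
}}

```text
time_s: 15.7
eef_pos: [507.4, 76.2, 193.7]
ee_rot: [-0.001, 0.712, 0.702, -0.001]
force: [-0.3, -0.8, -4.3]
grip_width: 0.153
grip_force: 58.8
```

Emit:
{"api": "move_arm", "payload": {
  "moves": [
    {"translation": [0,0,1.5],"turn": [0,0,0],"hand": 0},
    {"translation": [0,0,1.5],"turn": [0,0,0],"hand": 0},
    {"translation": [0,0,1],"turn": [0,0,0],"hand": 0},
    {"translation": [0,0,0],"turn": [0,0,0],"hand": 0}
  ]
}}

```text
time_s: 16.03
eef_pos: [507.4, 76.2, 189.8]
ee_rot: [-0.0, 0.712, 0.702, -0.001]
force: [0.7, 0.1, -4.2]
grip_width: 0.154
grip_force: 58.8
```

Emit:
{"api": "move_arm", "payload": {
  "moves": [
    {"translation": [0,0,0.7],"turn": [0,0,0],"hand": 0},
    {"translation": [0,0,0.7],"turn": [0,0,0],"hand": 0},
    {"translation": [0,0,0.4],"turn": [0,0,0],"hand": 0},
    {"translation": [0,0,0],"turn": [0,0,0],"hand": 0}
  ]
}}

```text
time_s: 16.37
eef_pos: [507.6, 76.2, 188.6]
ee_rot: [-0.0, 0.712, 0.702, -0.0]
force: [-2.1, 0.6, 0.3]
grip_width: 0.151
grip_force: 59.3
```

It has touched down on the ledge. I'll nudge it down slightly, release gently and rise.

Emit:
{"api": "move_arm", "payload": {
  "moves": [
    {"translation": [0,0,0.4],"turn": [0,0,0],"hand": 0},
    {"translation": [0,0,0],"turn": [0,0,0],"hand": 0},
    {"translation": [0,0,0],"turn": [0,0,0],"hand": 0.2},
    {"translation": [0,0,0],"turn": [0,0,0],"hand": 0.35},
    {"translation": [0,0,0],"turn": [0,0,0],"hand": 0.5},
    {"translation": [0,0,0],"turn": [0,0,0],"hand": 0.5},
    {"translation": [0,0,0],"turn": [0,0,0],"hand": 0.5}
  ],
  "grip_force": 20
}}

```text
time_s: 16.95
eef_pos: [507.6, 76.2, 187.8]
ee_rot: [-0.0, 0.712, 0.702, -0.0]
force: [0.5, -0.2, -0.8]
grip_width: 0.497
grip_force: 0.0
```

Emit:
{"api": "move_arm", "payload": {
  "moves": [
    {"translation": [0,0,-5],"turn": [0,0,0],"hand": 0.5},
    {"translation": [0,0,-10],"turn": [0,0,0],"hand": 0.5},
    {"translation": [0,0,-20],"turn": [0,0,0],"hand": 0.5},
    {"translation": [0,0,-25],"turn": [0,0,0],"hand": 0.5},
    {"translation": [-15,0,-25],"turn": [0,0,0],"hand": 0.5},
    {"translation": [-20,0,-25],"turn": [0,0,0],"hand": 0.5},
    {"translation": [-20,0,-20],"turn": [0,0,0],"hand": 0.5},
    {"translation": [-20,0,-20],"turn": [0,0,0],"hand": 0.5},
    {"translation": [0,0,0],"turn": [0,0,0],"hand": 0.5},
    {"translation": [0,0,0],"turn": [0,0,0],"hand": 0.5}
  ]
}}

```text
time_s: 17.78
eef_pos: [506.8, 0.7, 339.0]
ee_rot: [0.001, 0.712, 0.702, 0.0]
force: [-1.1, -0.3, -0.9]
grip_width: 0.505
grip_force: 0.0
```

```bash
python3 - <<'E'
from meas import *
s=sense();print(s["eef_pos"],s["force"].round(1))
for n in("wrist","side"):
    c=cam(n);P=cloud(c);im=c["image"].astype(int);cv2.imwrite(f"pics/{n}7.png",c["image"])
    near=(abs(P[...,0]-508)<84)&(abs(P[...,1]-76)<94)
    q=P[near&(abs(P[...,2]-160)<12)&(im.min(-1)>90)]
    A=np.linalg.lstsq(np.c_[q[:,:2]-[508,76],np.ones(len(q))],q[:,2],rcond=None)[0];print(n,"plane",A)
    m=near&(P[...,2]>185)&(P[...,2]<205)&(im.max(-1)<90)
    if n=="wrist":m=big(m)
    rect(P,m,"handle")
    for x,y in((-74,0),(74,0),(-74,-60),(74,60),(-74,60),(74,-60),(0,-87),(0,87)):
        k=(abs(P[...,0]-508-x)<4)&(abs(P[...,1]-76-y)<4);print((x,y),np.nanmedian(P[k][:,2]).round(1) if k.any() else None,end=" ")
    print()
E
```

```text
[506.81542009   0.73688158 339.03261822] [-1.1 -0.3 -0.9]
wrist plane [ 1.27255355e-03 -2.67186071e-03  1.59628014e+02]
handle 2207 [508.3  76. ] [109.  14.] 89.23 z 196.8
(-74, 0) 157.6 (74, 0) 157.5 (-74, -60) 157.4 (74, 60) 157.3 (-74, 60) 157.6 (74, -60) 157.4 (0, -87) 157.5 (0, 87) 157.3 
side plane [-1.60385868e-03 -5.38992135e-03  1.60116225e+02]
handle 142 [506.8  79.1] [107.   13.5] 88.67 z 196.9
(-74, 0) 578.2 (74, 0) 158.2 (-74, -60) 157.1 (74, 60) 156.4 (-74, 60) 156.9 (74, -60) 158.4 (0, -87) 616.7 (0, 87) 157.4
```

View pics/wrist7.png

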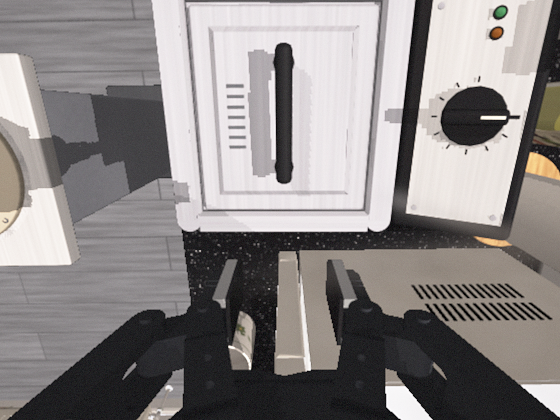

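The lid lies flat in the rim: its edge plate is at 157.5 mm all round, and the handle is centred at (508.3, 76.0) at 89.2°. The knob pointer at (495,118) is at the off mark, and the gripper is clear of everything.

```bash
python3 -c "
from rig import finish_job
print(finish_job())"
```

```text
the job is handed in; nothing more can be done
None
```

I turned the knob to its off stop, then set the lid flat and square in the fryer's rim, let go and moved the arm clear. The job is handed in; the hand-in gave no verdict, but my last measurements showed the lid home and the knob off.

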